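# Pin the tow-bar joint with the long hitch pin

## Robot

A 6-joint arm with a two-finger parallel gripper is mounted at the origin on the work surface. World frame = base frame: x ahead of the robot, y to its left, z up, the work surface at z = 0. Lengths are in m, angles in degrees, forces in N, time in s.
With the tool pointing down it reaches from about 0.35 to 0.875 m from the base axis. Payload 4.2 kg.
Tool frame: the origin (TCP) lies on the centre line of the jaws, within the pads' length; the fingertips stand 11 mm ahead of it and the grasp point (between the pads) lies 8 mm behind it; z points along the fingers, y is the line along which they close (so a half turn about z gives the same grasp; the last joint's range is limited). The gripper opens to 87 mm and grips with 3 to 60 N. Pads are 19 mm wide; open, the fingers measure 117 mm over their backs; the gripper's body (75 mm by 190 mm) begins 51 mm behind the grasp point.
Start: joints at [-55.313, 22.042, 0.453, 0, -68.411, -14.817], TCP at [0.212, -0.588, 0.234] pointing down, gripper open.
Joint ranges: [-179.83, 179.83], [-69.29, 118.12], [-61.27, 80.66], [-181.25, 117.63], [-171.15, -9.14], [-177.46, 177.46]. Speed limits (degrees/s): [159.86, 159.86, 180, 180, 180, 180].

## Interface

Orientations are given as a 3x3 rotation matrix whose columns are the frame's x, y, z axes.
In Python, from station import r gives the robot as it stands.
- The arm moves only by the tool servo_tool, never from a script. Its argument "commands" is a list that holds one entry, the list of rows, each a list of 7 numbers: the closure, from 0 (fully open) to 1 (shut), then the shift along the tool's x, y, z in mm, then the turn, a rotation vector about the tool's x, y, z in rad. In form: [[[claw, x, y, z, ax, ay, az], ...]]. A call has exactly 5 rows; each row is the pose to reach, as a shift and turn from the pose commanded when the call began, along the tool's axes at that moment; what a row does not reach only later rows make up. A row lasts 1/10 s, in which the tool goes at most 50 mm and 8.59 degrees, less where a joint would pass 70% of its speed; a pose out of reach is approached as far as the arm can. A call with a gripper value outside its range is refused whole. The fingers move at their own pace and stop on an object; the grip force is fixed at half the most. Time passes only in rows, so rows that repeat a pose let the fingers close, or fill a call up. It gives the time, the measured TCP pose, the force, the opening and the grip force at its end, in the units of the state.
- r.sense(): the state, without advancing time (a new reading comes with each control period).
- r.capture(name): name is "side" or "top"; returns a dict with "pixels" (480x640x3 uint8, red, green, blue), "camera_matrix" (3x3 intrinsics, pixels), "R" (3x3) and "t" (3): a world point X has camera coordinates R X + t. Camera axes: x right, y down, z forward; pixel columns grow to the right and rows downward; lengths in m; the calibration is good to about 2 mm. A picture is of the moment at which its call begins. There is no depth.
- r.finish_job(): hands the job in; it is judged then, once.
The state is a dict: "time_s": time; "joints": joint angles; "joint_velocities": joint speeds; "effort": joint torques, N m; "tcp_pos": TCP position; "ee_rot": TCP orientation; "wrist_force": force on the tool from outside, world axes, zero at the start; "moment": the same for the moment, N m; "gripper_width": opening from 0.0 (shut) to 1.0 (fully open); "gripper_force": force on a finger pad.
Only numpy, scipy, OpenCV 4.12 (cv2) and the standard library are available. Lean on these libraries where they do the work, as an engineer would, in place of code of your own. Each camera call takes 0.05 s, during which the arm holds its last target. There are 200 camera calls.

## Task

Couple the cart's tow bar on the workbench: take the long hitch pin out of the wooden pin block (not the short pin, not the eyebolt) and put it down through the hole where the steel drawbar lies inside the grey fork, so that it passes through both parts. Leave it fully home, upright, with its collar down on the fork.

Things in the scene. Friction and masses are not known exactly. Their poses are not given: they have to be found in the camera images.
- hitch_pin: The long pin, loose, upright in one hole of the pin block. Steel shank 14 mm thick, 62 mm long, nose narrowed to 9 mm over the last 7 mm; collar 46 mm wide, 6 mm thick; black round knob on top, 24 mm wide, 36 mm high. 104 mm in all, 0.18 kg. Origin: centre of the nose's end (19 mm above the table in the block); z up the pin: collar's underside at z = 62 mm, knob from 68 to 104 mm.
- fork_hole (a point): Centre of the 28 mm hole at the fork's top face, 73 mm above the table; z up, x along the tube. The fork is fixed grey steel: two level plates 64 mm wide, 8 mm thick (undersides at 44 and 65 mm) on the end of a flat tube 52 mm wide, top flush. The hole goes straight down through both, 30 mm from their free end; free space below to the table (a home pin's nose ends 11 mm above it).
- drawbar_hole (a point): Centre, on the upper face, of the drawbar's 28 mm end hole. The drawbar is a loose dark steel flat 240 x 45 x 10 mm, 0.75 kg, lying between the fork's plates (its top 62 mm above the table) and on a wooden rest. This hole already lies under the fork's hole within about 2 mm. The bar's second, equal hole, 82 mm away outside the fork, is not the joint.
- pin_block: Fixed wooden block 60 x 230 mm, 45 mm high; origin: centre of its underside. Three holes 15.5 mm wide, 26 mm deep in its top, at y = -80, 0, +80 mm of its own frame. One holds the long pin (collar 36 mm above the block), one a short pin with the same knob and collar (collar lies on the block), one an eyebolt (upright ring 36 mm across, no collar).

How it is judged:
By the outcome, as a careful person would: the job done as asked, in the order asked, and still so for the second after the job is handed in, with the robot touching nothing.
It also fails if it takes over 40 s, if anything falls off the work surface, if the arm or the gripper's body presses on something with over 40 N, if the wrist force passes 120 N, or if a joint passes its speed limit or range.

## Working session

There is one attempt and no reset: what is moved stays moved. The work goes in short steps, Python scripts to look and compute and a tool call to move; the robot and the scene stay as the last step left them, time stands still between calls to the robot, and variables do not carry over. Pictures are saved under pics/ and viewed, at most 10 in all, crops included, and the job is handed in when it is done.

Besides the shell and the picture viewer there is one more tool, called as a command line: name --argument value ..., lists and objects as JSON in quotes. servo_tool: Moves the arm, as the interface text tells. Its arguments: {"type":"object","properties":{"commands":{"type":"array","items":{"type":"array","items":{"type":"array","items":{"type":"number"}}}}},"required":["commands"]}

```bash
mkdir -p pics; ls
python3 - <<'E'
from station import r
import cv2,pickle
d={}
for n in("top","side"):
    c=r.capture(n);d[n]=c
    cv2.imwrite(f"pics/{n}0.png",c["pixels"][:,:,::-1]);print(n,c["camera_matrix"],c["R"],c["t"])
pickle.dump(d,open("c0.pkl","wb"))
s=r.sense();print(s["time_s"],s["tcp_pos"],s["ee_rot"],s["gripper_width"],s["wrist_force"])
E
```

```text
pics
top [[437.8118245    0.         323.40005102]
 [  0.         437.8118245  239.18764765]
 [  0.           0.           1.        ]] [[ 0.00704929 -0.99965038 -0.02548373]
 [-0.99554986 -0.00462094 -0.09412295]
 [ 0.09397229  0.02603382 -0.99523437]] [0.04993021 0.51222326 0.76729598]
side [[559.62486107   0.         319.76200055]
 [  0.         559.62486107 245.25757661]
 [  0.           0.           1.        ]] [[-0.73462874 -0.6782172   0.01849466]
 [-0.49850982  0.52108186 -0.69279265]
 [ 0.46022666 -0.51816516 -0.72089964]] [0.40698099 0.29559963 0.96358155]
0.1 [ 0.21227609 -0.58731676  0.23258191] [[-9.40533549e-01 -3.39700010e-01 -7.39075402e-04]
 [-3.39700802e-01  9.40531868e-01  1.78072497e-03]
 [ 9.02116770e-05  1.92589609e-03 -9.99998141e-01]] 1.00076291470023 [-0.34959483 -0.61352328 -0.18636518]
```

View pics/top0.png

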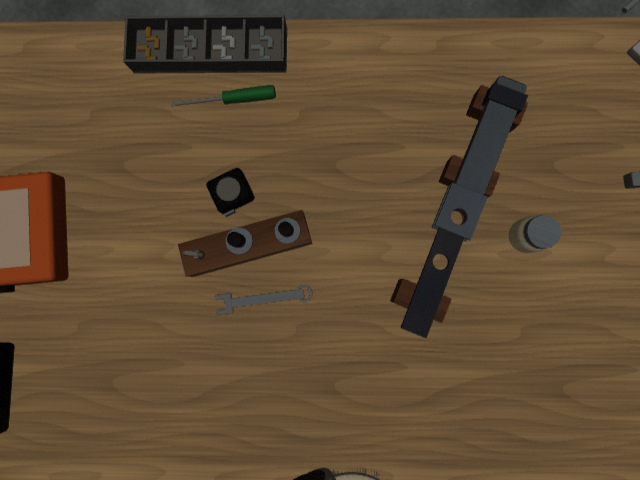

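View pics/side0.png

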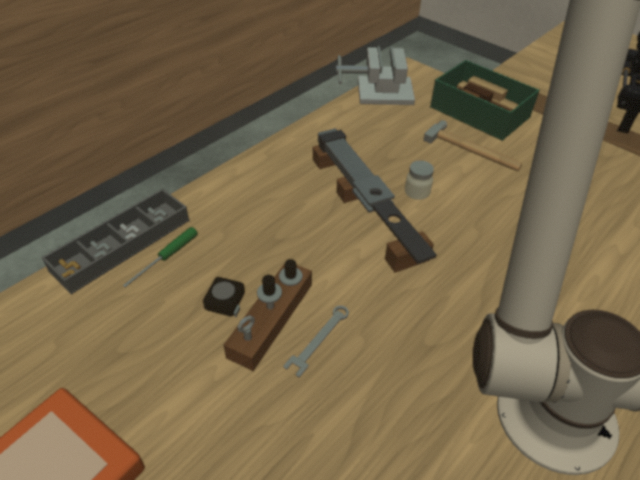

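The top view shows the block with its eyebolt (194,254), middle pin (238,240) and end pin (287,231). The fork hole is at (459,216) and the bar's second hole at (440,262). In the side view the middle pin's collar (268,290) stands above the block with its shank visible, so the middle pin is the long one.

```bash
cat > h.py <<'E'
import numpy as np,cv2
def ray(c,uv,z):
    K,R,t=c["camera_matrix"],c["R"],c["t"]
    d=R.T@np.linalg.solve(K,[uv[0],uv[1],1.]);o=-R.T@t
    return o+d*(z-o[2])/d[2]
def tri(cs,uvs):
    P=[c["camera_matrix"]@np.c_[c["R"],c["t"]] for c in cs]
    X=cv2.triangulatePoints(P[0],P[1],np.array(uvs[0],float).reshape(2,1),np.array(uvs[1],float).reshape(2,1))[:,0]
    return X[:3]/X[3]
def proj(c,X):
    p=c["camera_matrix"]@(c["R"]@np.asarray(X)+c["t"]);return p[:2]/p[2]
E
python3 - <<'E'
import pickle;from h import *
d=pickle.load(open("c0.pkl","rb"))
def crop(n,x,y,w,h,s=1):
    return cv2.resize(d[n]["pixels"][y:y+h,x:x+w,::-1],(400,300),interpolation=cv2.INTER_CUBIC)
im=np.vstack([np.hstack([crop("top",215,205,100,75),crop("top",410,180,100,75)]),np.hstack([crop("side",230,250,100,75),crop("side",335,165,100,75)])])
cv2.imwrite("pics/z0.png",cv2.convertScaleAbs(im,alpha=1.8))
E
```

```text
(no output)
```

View pics/z0.png

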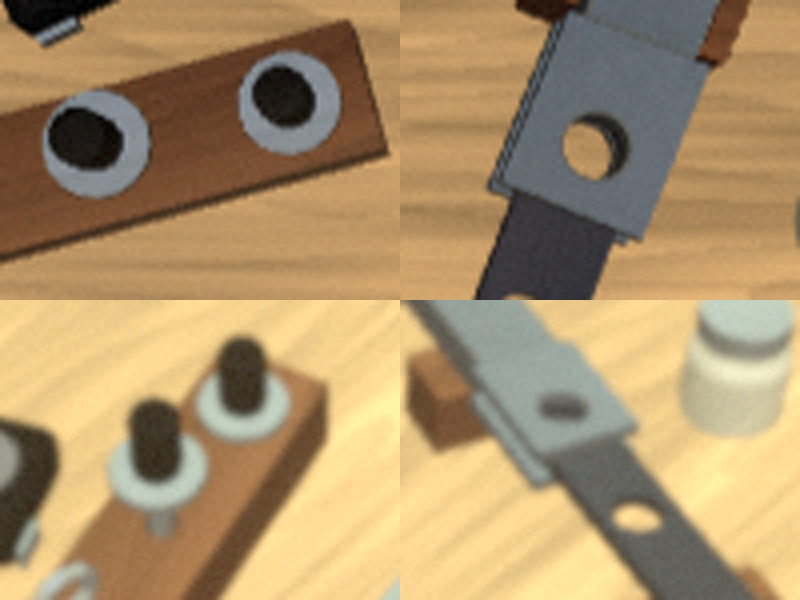

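```bash
cat > m.py <<'E'
import pickle;from h import *
d=pickle.load(open("c0.pkl","rb"));T,S=d["top"],d["side"]
def collar(c,uv,w=24):
    x,y=int(uv[0])-w,int(uv[1])-w
    p=c["pixels"][y:y+2*w,x:x+2*w].astype(int)
    m=((p[...,0]-p[...,2]<12)&(p.max(2)>70)).astype(np.uint8)
    cs=cv2.findContours(m,0,1)[0]
    k=min((q for q in cs if len(q)>8),key=lambda q:np.linalg.norm(cv2.minEnclosingCircle(q)[0]-np.array([w,w])))
    (cx,cy),ax,an=cv2.fitEllipse(cv2.convexHull(k));return np.array([cx+x,cy+y]),ax
def hole(c,uv,w=7):
    x,y=int(uv[0])-40,int(uv[1])-40
    p=c["pixels"][y:y+80,x:x+80].astype(int)
    ref=np.median(p[28:32,36:44].reshape(-1,3),axis=0)
    return p,ref
a,ax=collar(T,(239,241));print("collar T",a,ax,ray(T,a,.087))
b,bx=collar(S,(269.5,292));print("collar S",b,bx,ray(S,b,.087),"tri",tri([T,S],[a,b]))
for n,c,uv in(("T",T,(459,216.5)),("S",S,(375.75,191.75))):print("hole",n,ray(c,uv,.073))
print("tri",tri([T,S],[(459,216.5),(375.75,191.75)]))
print("knob top S", proj(S,[*ray(T,a,.087)[:2],.123]))
E
python3 m.py
```

```text
collar T [238.38301086 240.51869583] (25.69248390197754, 26.04523468017578) [0.50315011 0.19367297 0.087     ]
collar S [269.49968338 293.59492302] (22.206043243408203, 24.751985549926758) [0.49992044 0.19718185 0.087     ] tri [0.5033005  0.19458751 0.08187632]
hole T [ 0.54702897 -0.17777059  0.073     ]
hole S [ 0.54779377 -0.17633705  0.073     ]
tri [ 0.54788715 -0.17746816  0.07220654]
knob top S [268.74259678 278.89801719]
```

The long pin is at about (0.503, 0.194) and the fork hole at about (0.547, -0.177). I'm moving to the pin, keeping the orientation and the jaws part-open.

servo_tool --commands '[[[0.35,-32,38,0,0,0,0],[0.35,-64,76,0,0,0,0],[0.35,-96,114,0,0,0,0],[0.35,-128,152,0,0,0,0],[0.35,-160,190,0,0,0,0]]]'

```text
time_s: 0.6
tcp_pos: [0.2984, -0.3528, 0.2332]
ee_rot: [[-0.941, -0.339, -0.0], [-0.339, 0.941, 0.0], [0.0, 0.001, -1.0]]
wrist_force: [0.9, -0.2, -0.4]
gripper_width: 0.676
gripper_force: 0.0
```

servo_tool --commands '[[[0.35,-32,38,0,0,0,0],[0.35,-64,76,0,0,0,0],[0.35,-96,114,0,0,0,0],[0.35,-128,152,0,0,0,0],[0.35,-160,190,0,0,0,0]]]'

```text
time_s: 1.1
tcp_pos: [0.3842, -0.1196, 0.2336]
ee_rot: [[-0.94, -0.34, 0.0], [-0.34, 0.94, 0.0], [-0.0, 0.0, -1.0]]
wrist_force: [1.4, -0.9, 0.7]
gripper_width: 0.644
gripper_force: 0.0
```

servo_tool --commands '[[[0.35,-32,38,0,0,0,0],[0.35,-64,76,0,0,0,0],[0.35,-96,114,0,0,0,0],[0.35,-128,152,0,0,0,0],[0.35,-160,190,0,0,0,0]]]'

```text
time_s: 1.6
tcp_pos: [0.4701, 0.1135, 0.2335]
ee_rot: [[-0.94, -0.341, -0.0], [-0.341, 0.94, -0.0], [0.0, 0.0, -1.0]]
wrist_force: [1.3, -0.6, 0.3]
gripper_width: 0.647
gripper_force: 0.0
```

servo_tool --commands '[[[0.35,-20,22,0,0,0,0],[0.35,-40,44,0,0,0,0],[0.35,-59,66,20,0,0,0],[0.35,-59,66,40,0,0,0],[0.35,-59,66,40,0,0,0]]]'

```text
time_s: 2.1
tcp_pos: [0.5012, 0.1932, 0.19]
ee_rot: [[-0.94, -0.34, -0.007], [-0.34, 0.94, -0.004], [0.008, -0.001, -1.0]]
wrist_force: [-0.6, 0.1, -0.8]
gripper_width: 0.65
gripper_force: 0.0
```

```bash
cat > two.py <<'E'
import sys
from station import r
from h import *
def crop(n,x,y,w,h):
    c=r.capture(n)["pixels"][y:y+h,x:x+w,::-1]
    return cv2.resize(cv2.convertScaleAbs(c,alpha=1.6),(400,400*h//w),interpolation=cv2.INTER_CUBIC)
a=list(map(int,sys.argv[2:]))
cv2.imwrite(sys.argv[1],np.hstack([crop("top",a[0],a[1],120,160),crop("side",a[2],a[3],120,160)]))
s=r.sense();print(s["time_s"],s["tcp_pos"].round(4),s["joints"].round(1),s["gripper_width"],s["wrist_force"].round(1));print(s["ee_rot"].round(4))
E
python3 two.py pics/a.png 180 160 210 190
```

```text
2.2 [0.503  0.1932 0.1934] [  38.3   15.7  -15.1    0.   -59.3 -108.4] 0.6528958215304623 [ 0.2  0.1 -0.1]
[[-9.404e-01 -3.400e-01 -8.000e-04]
 [-3.400e-01  9.404e-01 -1.100e-03]
 [ 1.200e-03 -8.000e-04 -1.000e+00]]
```

View pics/a.png

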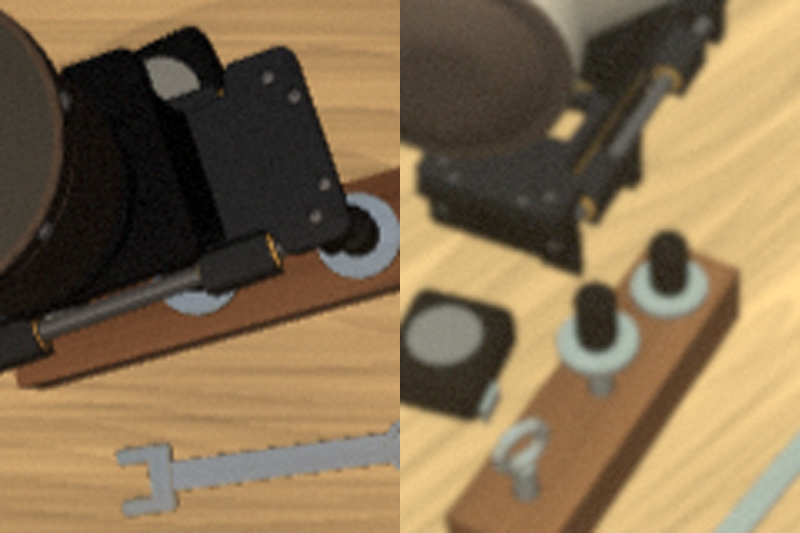

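The side view shows the gripper above the middle pin, whose raised collar and shank are visible at about crop (600,340), with the eyebolt and short pin clear of it. Descending.

servo_tool --commands '[[[0.35,0,1,20,0,0,0],[0.35,0,1,40,0,0,0],[0.35,0,1,60,0,0,0],[0.35,0,1,80,0,0,0],[0.35,0,1,89,0,0,0]]]'

```text
time_s: 2.7
tcp_pos: [0.5027, 0.1938, 0.1044]
ee_rot: [[-0.941, -0.339, -0.0], [-0.339, 0.941, -0.0], [0.0, -0.0, -1.0]]
wrist_force: [-0.2, -0.2, 0.3]
gripper_width: 0.653
gripper_force: 0.0
```

servo_tool --commands '[[[0.35,0,0,0,0,0,0],[1,0,0,0,0,0,0],[1,0,0,0,0,0,0],[1,0,0,0,0,0,0],[1,0,0,0,0,0,0]]]'

```text
time_s: 3.2
tcp_pos: [0.5031, 0.1947, 0.1052]
ee_rot: [[-0.94, -0.34, 0.001], [-0.34, 0.94, 0.001], [-0.001, 0.0, -1.0]]
wrist_force: [0.2, 0.6, -0.8]
gripper_width: 0.371
gripper_force: 0.0
```

servo_tool --commands '[[[1,0,0,0,0,0,0],[1,0,0,0,0,0,0],[1,0,0,0,0,0,0],[1,0,0,0,0,0,0],[1,0,0,0,0,0,0]]]'

```text
time_s: 3.7
tcp_pos: [0.5031, 0.1947, 0.1048]
ee_rot: [[-0.94, -0.34, 0.001], [-0.34, 0.94, 0.0], [-0.001, 0.0, -1.0]]
wrist_force: [-0.2, 0.9, 2.4]
gripper_width: 0.271
gripper_force: 30.0
```

servo_tool --commands '[[[1,0,0,-10,0,0,0],[1,0,0,-25,0,0,0],[1,0,0,-45,0,0,0],[1,0,0,-70,0,0,0],[1,0,0,-95,0,0,0]]]'

```text
time_s: 4.2
tcp_pos: [0.502, 0.194, 0.2]
ee_rot: [[-0.941, -0.34, -0.002], [-0.34, 0.941, -0.001], [0.002, -0.0, -1.0]]
wrist_force: [-0.2, -0.8, -1.8]
gripper_width: 0.268
gripper_force: 30.0
```

servo_tool --commands '[[[1,0,0,-5,0,0,0],[1,0,0,-5,0,0,0],[1,0,0,-5,0,0,0],[1,0,0,-5,0,0,0],[1,0,0,-5,0,0,0]]]'

```text
time_s: 4.7
tcp_pos: [0.5023, 0.1942, 0.2033]
ee_rot: [[-0.941, -0.34, -0.002], [-0.34, 0.941, -0.001], [0.003, -0.001, -1.0]]
wrist_force: [0.1, -0.1, -3.3]
gripper_width: 0.268
gripper_force: 30.0
```

```bash
python3 two.py pics/b.png 180 160 210 190
```

```text
4.8 [0.5026 0.1943 0.2037] [  38.4   15.1  -14.2   -0.   -60.7 -108.5] 0.26596781817824106 [-0.7 -0.2 -2.5]
[[-9.405e-01 -3.398e-01 -1.300e-03]
 [-3.398e-01  9.405e-01 -9.000e-04]
 [ 1.600e-03 -4.000e-04 -1.000e+00]]
```

View pics/b.png

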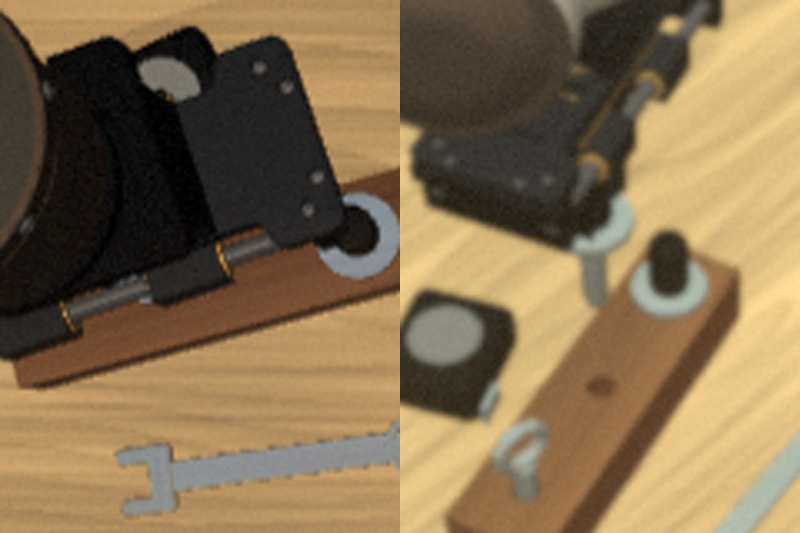

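The pin hangs upright in the jaws in the side crop (shank at about (597,280)) and the middle block hole is empty. Carrying it to the fork.

servo_tool --commands '[[[1,6,-26,0,0,0,0],[1,14,-62,0,0,0,0],[1,23,-98,0,0,0,0],[1,31,-134,0,0,0,0],[1,39,-170,0,0,0,0]]]'

```text
time_s: 5.3
tcp_pos: [0.5239, 0.02, 0.2044]
ee_rot: [[-0.94, -0.34, -0.0], [-0.34, 0.94, -0.0], [0.0, -0.0, -1.0]]
wrist_force: [1.6, -0.3, -2.2]
gripper_width: 0.268
gripper_force: 30.0
```

servo_tool --commands '[[[1,9,-38,0,0,0,0],[1,18,-76,0,0,0,0],[1,27,-114,0,0,0,0],[1,36,-152,0,0,0,0],[1,42,-178,0,0,0,0]]]'

```text
time_s: 5.8
tcp_pos: [0.5448, -0.1626, 0.2042]
ee_rot: [[-0.941, -0.338, -0.001], [-0.338, 0.941, -0.0], [0.001, -0.0, -1.0]]
wrist_force: [-0.8, 0.8, -2.0]
gripper_width: 0.268
gripper_force: 30.0
```

servo_tool --commands '[[[1,2,-10,5,0,0,0],[1,3,-17,12,0,0,0],[1,3,-17,18,0,0,0],[1,3,-17,18,0,0,0],[1,3,-17,18,0,0,0]]]'

```text
time_s: 6.3
tcp_pos: [0.5479, -0.1763, 0.1863]
ee_rot: [[-0.94, -0.341, -0.001], [-0.341, 0.94, 0.0], [0.001, 0.0, -1.0]]
wrist_force: [-0.3, 0.1, -0.7]
gripper_width: 0.263
gripper_force: 30.0
```

```bash
python3 two.py pics/c.png 400 140 316 110;  python3 -c "
from station import r
from h import *
s=r.sense();c=r.capture('side');p=s['tcp_pos']
for n,X in (('nose',p-[0,0,.086]),('collarUnder',p-[0,0,.024]),('collarTop',p-[0,0,.018]),('hole',[.5473,-.1772,.073])):
  q=proj(c,X);print(n,q.round(1),((q-[316,110])*400/120+[400,0]).round(0))
"
```

```text
6.4 [ 0.5482 -0.1765  0.1869] [ -1.7  19.4 -10.6   0.  -59.9 -68.3] 0.2685540692489988 [ 0.3  0.4 -1.8]
[[-9.400e-01 -3.412e-01  7.000e-04]
 [-3.412e-01  9.400e-01 -1.000e-04]
 [-6.000e-04 -3.000e-04 -1.000e+00]]
nose [376.8 182. ] [603. 240.]
collarUnder [379.5 159.4] [612. 165.]
collarTop [379.8 157.1] [613. 157.]
hole [376.2 191.7] [601. 272.]
```

View pics/c.png

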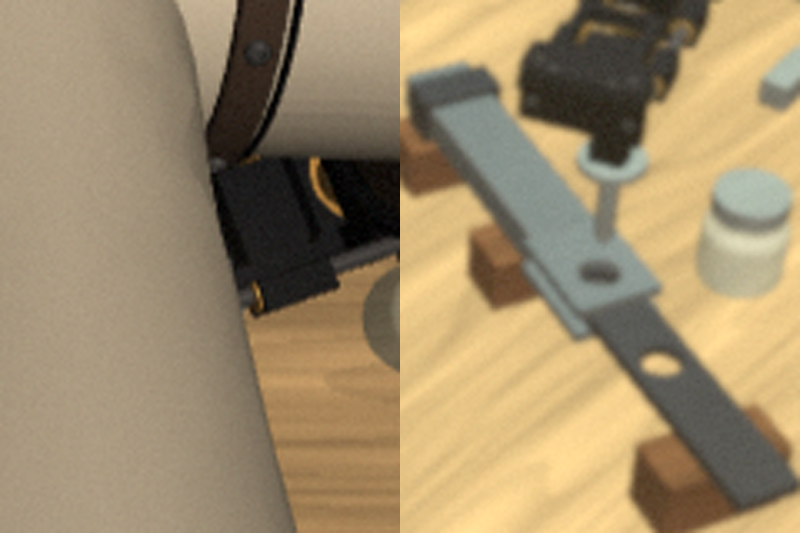

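In the side crop the nose (603,240) and collar (612,160) sit where predicted, in line with the fork hole (601,272). Lowering.

servo_tool --commands '[[[1,1,0,8,0,0,0],[1,1,0,16,0,0,0],[1,1,0,24,0,0,0],[1,1,0,32,0,0,0],[1,1,0,40,0,0,0]]]'

```text
time_s: 6.95
tcp_pos: [0.5468, -0.1777, 0.1456]
ee_rot: [[-0.94, -0.34, -0.001], [-0.34, 0.94, 0.0], [0.001, 0.0, -1.0]]
wrist_force: [-0.3, -0.1, -2.8]
gripper_width: 0.265
gripper_force: 30.0
```

servo_tool --commands '[[[1,0,0,7,0,0,0],[1,0,0,14,0,0,0],[1,0,0,21,0,0,0],[1,0,0,28,0,0,0],[1,0,0,35,0,0,0]]]'

```text
time_s: 7.45
tcp_pos: [0.547, -0.1777, 0.111]
ee_rot: [[-0.94, -0.34, 0.0], [-0.34, 0.94, -0.0], [-0.0, -0.0, -1.0]]
wrist_force: [0.4, -0.1, -1.7]
gripper_width: 0.266
gripper_force: 30.0
```

servo_tool --commands '[[[1,0,0,3,0,0,0],[1,0,0,6,0,0,0],[1,0,0,9,0,0,0],[1,0,0,11,0,0,0],[1,0,0,12,0,0,0]]]'

```text
time_s: 7.95
tcp_pos: [0.547, -0.1777, 0.0995]
ee_rot: [[-0.94, -0.34, 0.0], [-0.34, 0.94, 0.0], [-0.0, -0.0, -1.0]]
wrist_force: [-0.3, 0.7, -2.7]
gripper_width: 0.266
gripper_force: 30.0
```

servo_tool --commands '[[[1,0,0,0.7,0,0,0],[1,0,0,1.3,0,0,0],[1,0,0,2,0,0,0],[1,0,0,2,0,0,0],[1,0,0,2,0,0,0]]]'

```text
time_s: 8.45
tcp_pos: [0.547, -0.1777, 0.0976]
ee_rot: [[-0.94, -0.34, 0.0], [-0.34, 0.94, -0.0], [-0.0, -0.0, -1.0]]
wrist_force: [0.1, -0.6, -2.4]
gripper_width: 0.268
gripper_force: 30.0
```

servo_tool --commands '[[[0.7,0,0,0,0,0,0],[0.5,0,0,0,0,0,0],[0.5,0,0,0,0,0,0],[0.5,0,0,0,0,0,0],[0.5,0,0,0,0,0,0]]]'

```text
time_s: 8.95
tcp_pos: [0.5471, -0.1777, 0.0977]
ee_rot: [[-0.94, -0.34, 0.0], [-0.34, 0.94, -0.0], [-0.0, -0.0, -1.0]]
wrist_force: [-0.7, 0.6, -0.0]
gripper_width: 0.483
gripper_force: 0.0
```

servo_tool --commands '[[[0.35,0,0,0,0,0,0],[0.35,0,0,-15,0,0,0],[0.35,0,0,-45,0,0,0],[0.35,0,0,-80,0,0,0],[0.35,0,0,-120,0,0,0]]]'

```text
time_s: 9.45
tcp_pos: [0.5462, -0.1775, 0.218]
ee_rot: [[-0.94, -0.34, -0.002], [-0.34, 0.94, 0.0], [0.002, 0.001, -1.0]]
wrist_force: [0.9, -0.8, 0.7]
gripper_width: 0.648
gripper_force: 0.0
```

servo_tool --commands '[[[0.35,20,-40,-10,0,0,0],[0.35,40,-80,-10,0,0,0],[0.35,60,-120,-10,0,0,0],[0.35,80,-160,-10,0,0,0],[0.35,80,-160,-10,0,0,0]]]'

```text
time_s: 9.95
tcp_pos: [0.5249, -0.3597, 0.2268]
ee_rot: [[-0.942, -0.334, -0.001], [-0.334, 0.942, -0.001], [0.001, -0.0, -1.0]]
wrist_force: [0.2, 0.2, -0.2]
gripper_width: 0.648
gripper_force: 0.0
```

```bash
python3 two.py pics/d.png 400 140 316 110
```

```text
10.05 [ 0.5255 -0.3561  0.2269] [-19.6  23.3   1.4  -0.  -68.2 -50.7] 0.6475875411497372 [ 0.2  0.5 -0.2]
[[-9.413e-01 -3.377e-01 -8.000e-04]
 [-3.377e-01  9.413e-01  6.000e-04]
 [ 6.000e-04  9.000e-04 -1.000e+00]]
```

View pics/d.png

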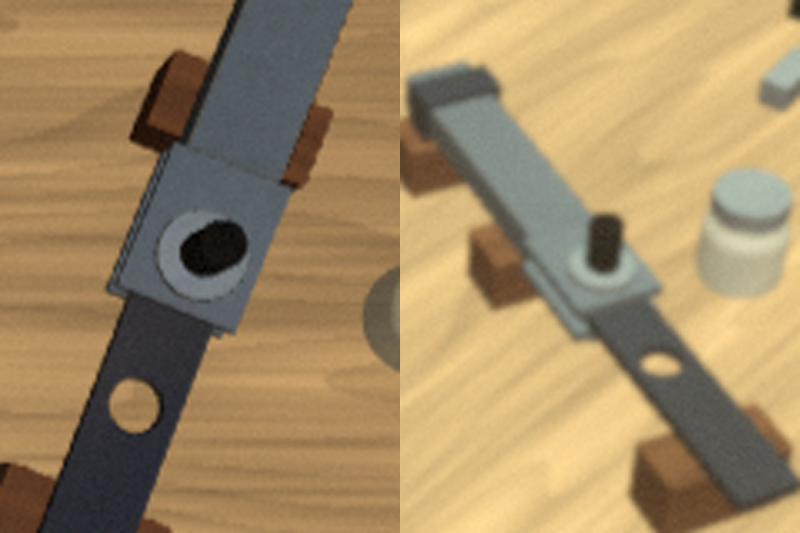

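The pin stands upright with its collar flat on the fork: top crop (203,254), side crop (602,267). The drawbar hasn't moved and the gripper is clear, so I'm handing in.

```bash
python3 -c "
from station import r
print(r.finish_job())"
```

```text
the job is handed in; nothing more can be done
None
```

The long hitch pin is down through the fork and drawbar, upright with its collar on the fork in both camera views; I handed the job in at about 10 s, and no verdict came back.

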